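# Build the half level of a kiln load

### The job

The lower shelf of the little kiln is loaded; now build the half level above the beaker. Pick out the three tall kiln posts and stand them upright, one on the middle of each bare square patch in the shelf's whitish wash, then lay the half shelf washed side up across all three posts, level, its length along the row of patches and centred over them. Leave the short posts and the beaker standing where they are.

Things in the scene. Friction and masses are not known exactly. Their poses are not given: they have to be found in the camera images.
- tall_a_centre (a point): a square kiln post of pale buff fired clay, 26 x 26 mm in section and 76 mm tall (one of three alike), standing on end on the bench; in each end face a small dark bore. About 0.1 kg. This point is the centre of the post, 38 mm above its foot; z runs up along the post, x and y are square to its side faces
- tall_b_centre (a point): a square kiln post of pale buff fired clay, 26 x 26 mm in section and 76 mm tall (one of three alike), standing on end on the bench; in each end face a small dark bore. About 0.1 kg. This point is the centre of the post, 38 mm above its foot; z runs up along the post, x and y are square to its side faces
- tall_c_centre (a point): a square kiln post of pale buff fired clay, 26 x 26 mm in section and 76 mm tall (one of three alike), standing on end on the bench; in each end face a small dark bore. About 0.1 kg. This point is the centre of the post, 38 mm above its foot; z runs up along the post, x and y are square to its side faces
- short_a_centre (a point): a square kiln post of the same clay and section (26 x 26 mm) but only 45 mm tall (one of two), standing on end among the tall ones: too low for this level, it stays where it is. This point is its centre, 22.5 mm above its foot
- short_b_centre (a point): a square kiln post of the same clay and section (26 x 26 mm) but only 45 mm tall (one of two), standing on end among the tall ones: too low for this level, it stays where it is. This point is its centre, 22.5 mm above its foot
- half_shelf_centre (a point): the half shelf: a flat narrow slab of the same buff clay, whitish wash on top, 62 mm wide, 210 mm long, 14 mm thick, 0.3 kg, lying flat on the bench at the robot's right. This point is its centre, 7 mm above its underside; y runs along its length, x along its width, z up. Grip it from above across its width, at the middle
- patch_middle: bare brown 29 mm square worn in the whitish wash of the kiln's lower shelf; origin at its middle, on the shelf's top, 54 mm above the bench; y along the row of patches (to the robot's left), x across it (away from the robot), z up. Middle of the row, but 34 mm farther in x than the other two. The half shelf's centre belongs over the point 17 mm nearer the robot than this origin, half-way across the zigzag: x = -17 mm, y = 0
- patch_left: bare brown 29 mm square worn in the whitish wash of the kiln's lower shelf; left end of the row: 79 to 89 mm from the middle patch along y, 34 mm nearer the robot; origin and axes as there. The patches belong to the low fixed kiln base, 262 x 262 mm, brick 36 mm high, shelf on it 228 x 234 mm; its centre is at x = +28 mm, y = 0 of the middle patch
- patch_right: bare brown 29 mm square worn in the whitish wash of the kiln's lower shelf; right end of the row: 79 to 89 mm from the middle patch along y, 34 mm nearer the robot; origin and axes as there. On the far half of the lower shelf stand ware: a vase 108 mm tall, 62 wide, near x = +87, y = -55 mm of the middle patch, and a dish 40 mm high, 76 wide, near x = +84, y = +48 mm
- beaker_centre (a point): a small thin-walled unglazed beaker of reddish clay, 37 mm across, 58 mm tall (taller than the short posts), loose on the lower shelf between the left and middle patches, close to where posts go; it stays there, under the half shelf. This point is its centre, 29 mm above its foot
Not all that is in view belongs to the job. What is shaped like the part that bears tall_a_centre but blue or purple is not meant.

How it is judged:
By the outcome, as a careful person would: the job done as asked, in the order asked, and still so for the second after the job is handed in, with the robot touching nothing.
It also fails if it takes over 106 s, if anything falls off the work surface, if the arm or the gripper's body presses on something with over 40 N, if the wrist force passes 120 N, or if a joint passes its speed limit or range.

### The arm

A 7-joint arm with a two-finger parallel gripper is mounted at the origin on a cart in front of the work surface, level with it; the furniture and walls round the work are solid. World frame = base frame: x ahead of the robot, y to its left, z up, the work surface at z = 0. Lengths are in mm, angles in degrees, forces in N, time in s.
With the tool pointing down it reaches from about 400 to 900 mm from the base axis. Payload 5.6 kg.
Tool frame: the origin (TCP) lies at the very end of the fingers, on their centre line; the grasp point (between the pads) lies grasp_offset behind it (grasp_offset is the distance from the TCP to the grasp point, in mm); z points along the fingers, y is the direction in which the jaws open and shut (so a half turn about z gives the same grasp; the last joint's range is limited). The gripper opens to 92 mm and grips with 3 to 60 N. Pads are 20 mm wide; open, the fingers measure 128 mm over their backs; the gripper's body (75 mm by 189 mm) begins 69 mm behind the grasp point.
Start: joints at [61.192, 26.786, -0.665, 91.828, 0.344, 61.387, -3.226], TCP at [288.412, -582.518, 214.592] pointing down, gripper open.
Joint ranges: [-144.91, 144.91], [-17.63, 115.5], [-89.93, 88.59], [15.96, 139.68], [-74.01, 254.01], [8.47, 105.57], [-167.45, 167.45]. Speed limits (degrees/s): [147.25, 147.25, 180, 180, 180, 180, 180].

### API

Orientations are given as a 3x3 rotation matrix whose columns are the frame's x, y, z axes.
In Python, from bench import read_state, get_image, hand_in, grasp_offset gives the robot as it stands.
- The arm moves only by the tool step_arm, never from a script. Its arguments are lists of equal length, an entry for each row: "claw": the finger opening in mm, from 0 to 91.9; "slide": the shift along the tool's x, y, z in mm, a list of three; "delta_rot": the turn, a rotation vector about the tool's x, y, z in rad, a list of three. In form: {"claw": [claw, ...], "slide": [[x, y, z], ...], "delta_rot": [[ax, ay, az], ...]}. A call has 1 to 20 rows; each row is the pose to reach, as a shift and turn from the pose measured when the call began, along the tool's axes at that moment; what a row does not reach only later rows make up. A row lasts 1/8 s, in which the tool goes at most 62.5 mm and 10.7 degrees, less where a joint would pass 70% of its speed; a pose out of reach is approached as far as the arm can. A call with a gripper value outside its range is refused whole. The fingers move at their own pace and stop on an object; "grip_force" is the grip in N (left out, the last holds). Time passes only in rows, so rows that repeat a pose let the fingers close. It gives the time, the measured TCP pose, the force and the opening at its end, in the units of the state.
- read_state(): the state, without advancing time (a new reading comes with each control period).
- get_image(name): name is "side" or "top"; returns a dict with "image" (420x560x3 uint8, red, green, blue), "intrinsics" (3x3 intrinsics, pixels), "rvec" (rotation vector, rad) and "tvec" (3), from world to camera coordinates, as OpenCV has them. Camera axes: x right, y down, z forward; pixel columns grow to the right and rows downward; lengths in mm; the calibration is good to about 2 mm. A picture is of the moment at which its call begins. There is no depth.
- hand_in(): hands the job in, once; it reports no verdict.
The state is a dict: "clock": time; "qpos": joint angles; "dq": joint speeds; "effort": joint torques, N m; "eef_pos": TCP position; "ee_rot": TCP orientation; "wrist_force": force on the tool from outside, world axes, zero at the start; "wrist_torque": the same for the moment, N m; "opening": finger opening in mm.
Only numpy, scipy, OpenCV 4.12 (cv2) and the standard library are available. Lean on these libraries where they do the work, as an engineer would, in place of code of your own. Each camera call takes 0.05 s, during which the arm holds its last target.

## Working session

There is one attempt and no reset: what is moved stays moved. The work goes in short steps, Python scripts to look and compute and a tool call to move; the robot and the scene stay as the last step left them, time stands still between calls to the robot, and variables do not carry over. Pictures are saved under pics/ and viewed, and the job is handed in when it is done.

Besides the shell and the picture viewer there is one more tool, called as name(argument=value, ...) on one line, values as JSON. step_arm: Moves the arm, as the interface text tells. Its arguments: {"type":"object","properties":{"claw":{"type":"array","items":{"type":"number"}},"slide":{"type":"array","items":{"type":"array","items":{"type":"number"}}},"delta_rot":{"type":"array","items":{"type":"array","items":{"type":"number"}}},"grip_force":{"type":"number"}},"required":["claw","slide","delta_rot"]}

```bash
ls; mkdir -p pics; python3 - <<'E'
from bench import *
import cv2
s=read_state();print(s);print(grasp_offset if not callable(grasp_offset) else grasp_offset())
for n in("side","top"):
    d=get_image(n);cv2.imwrite(f"pics/{n}0.png",d["image"][...,::-1]);print(n,d["intrinsics"],d["rvec"],d["tvec"])
E
```

```text
pics
{'clock': 0.0, 'qpos': array([61.19247229, 26.83573929, -0.66479522, 91.88076961,  0.34432109,
       61.38823685, -3.22406072]), 'dq': array([ 0.01299512,  0.0140888 ,  0.00155912,  0.07051079, -0.02059359,
        0.03181705,  0.02338419]), 'effort': array([ 3.79658522e-04, -5.20582831e+01, -1.25937274e-02, -2.43752807e+01,
       -5.67684649e-02,  1.72595243e-02,  1.54982972e-04]), 'eef_pos': array([ 288.1118558 , -581.99594078,  213.64441892]), 'ee_rot': array([[ 8.96160569e-01,  4.43728971e-01, -9.13389847e-04],
       [ 4.43729891e-01, -8.96159249e-01,  1.54386782e-03],
       [-1.33483880e-04, -1.78885184e-03, -9.99998391e-01]]), 'wrist_force': array([-0.39941252, -0.96772963, -0.27775221]), 'wrist_torque': array([-0.05331674,  0.04854232,  0.02217087]), 'opening': 91.95813095638874}
18.700000000000003
side [[539.88978296   0.         284.47074055]
 [  0.         539.88978296 205.35213824]
 [  0.           0.           1.        ]] [ 0.42050365 -2.68105295  1.34011696] [ 484.98185537  112.64437309 1079.08227009]
top [[475.34773115   0.         276.40099015]
 [  0.         475.34773115 205.51990983]
 [  0.           0.           1.        ]] [ 2.11733296 -2.16756244  0.1813973 ] [ 55.84967052 498.60162275 923.48625706]
```

View pics/side0.png

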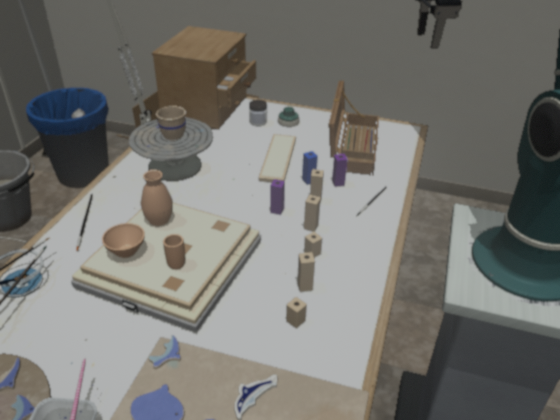

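View pics/top0.png

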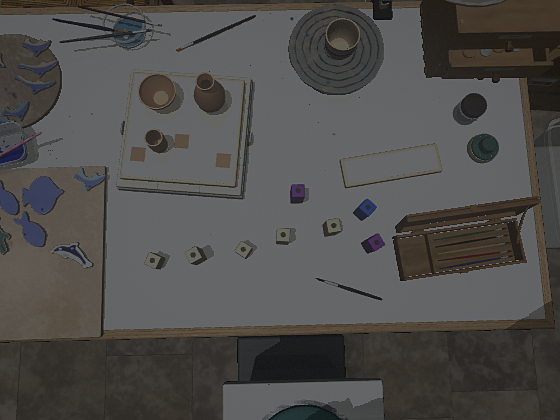

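The side view shows five buff posts in a row, near to far: short (297,312), tall (306,270), short (313,243), tall (312,212), tall (317,182). In the top view these are at x=154, 195, 244, 284 and 333. The patches are at (138,154), (181,141) and (223,160), and the shelf is at (391,165). I'll zoom in next.

```bash
cat >h.py <<'E'
import numpy as np,cv2
from bench import *
def cam(n):
    d=get_image(n);return d["image"],np.array(d["intrinsics"]),cv2.Rodrigues(np.array(d["rvec"]))[0],np.array(d["tvec"]).ravel()
def cast(c,u,v,z):
    _,K,R,t=c; r=R.T@np.linalg.solve(K,[u,v,1.]);o=-R.T@t
    return o+r*(z-o[2])/r[2]
def proj(c,p):
    _,K,R,t=c;q=K@(R@np.array(p,float)+t);return q[:2]/q[2]
def crop(img,x0,y0,x1,y1,s,name,gain=1):
    im=cv2.resize(np.clip(img[y0:y1,x0:x1].astype(float)*gain,0,255).astype(np.uint8),None,fx=s,fy=s,interpolation=cv2.INTER_NEAREST)
    cv2.imwrite("pics/"+name,im[...,::-1])
E
python3 - <<'E'
from h import *
c=cam("top");im=c[0]
crop(im,140,205,350,275,3.8 and 3.8,"posts1.png",2)
crop(im,110,60,260,200,4,"kiln1.png",1.8)
crop(im,330,135,450,195,5,"shelf1.png",1.8)
E
```

```text
(no output)
```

View pics/posts1.png

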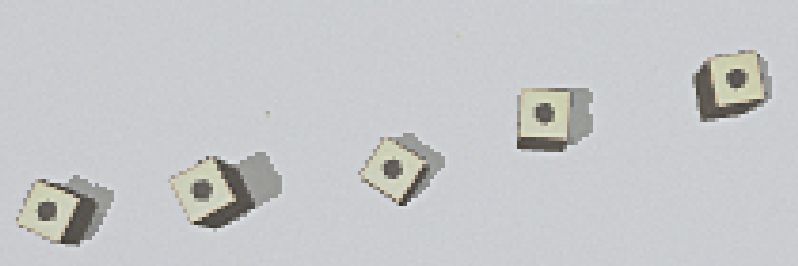

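View pics/kiln1.png

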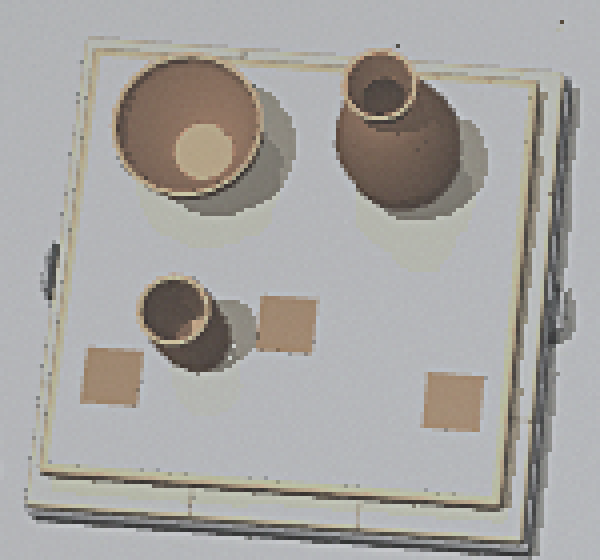

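View pics/shelf1.png

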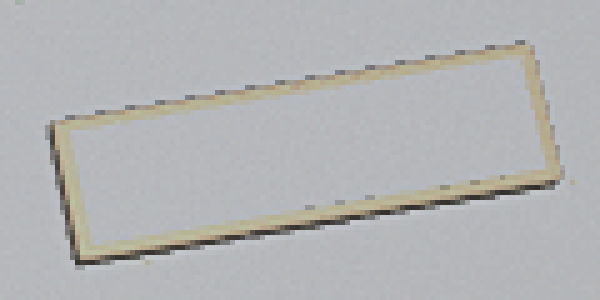

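Bores, patches and the shelf rim all stand out clearly, so I'll measure them.

```bash
python3 - <<'E'
from h import *
c=cam("top");im=c[0];s=cam("side")
crop(s[0],270,140,360,340,3,"side_posts.png",1.3)
f=im.astype(int)
hsv=cv2.cvtColor(im,cv2.COLOR_RGB2HSV)
for (u,v) in[(153,257),(195,252),(245,245),(283,231),(336,222),(181,138),(138,154),(223,160),(391,165),(342,165),(195,256)]: print((u,v),im[v,u],hsv[v,u])
E
```

```text
(153, 257) [109 111  98] [ 35  30 111]
(195, 252) [107 108  97] [ 33  26 108]
(245, 245) [103 105  93] [ 35  29 105]
(283, 231) [109 110  96] [ 32  32 110]
(336, 222) [104 103  88] [ 28  39 104]
(181, 138) [88 75 63] [14 72 88]
(138, 154) [89 76 64] [14 72 89]
(223, 160) [92 78 66] [14 72 92]
(391, 165) [101 102 104] [110   7 104]
(342, 165) [105 102  87] [ 25  44 105]
(195, 256) [92 93 86] [34 19 93]
```

View pics/side_posts.png

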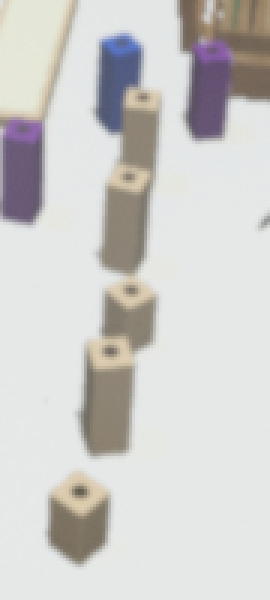

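```bash
cat > meas.py <<'E'
from h import *
def comps(mask,lo,hi):
    n,l,st,ce=cv2.connectedComponentsWithStats(mask.astype(np.uint8),connectivity=4)
    return [(l==i) for i in range(1,n) if lo<st[i,4]<hi]
def rectplane(c,m,z):
    "rect of mask cast on plane z: centre,size,angle (deg world)"
    cs,_=cv2.findContours(m.astype(np.uint8),cv2.RETR_EXTERNAL,cv2.CHAIN_APPROX_NONE)
    k=max(cs,key=cv2.contourArea).reshape(-1,2)
    # pixel outlines
    pts=np.concatenate([k+np.array(o)*.5 for o in((1,1),(1,-1),(-1,1),(-1,-1))])
    pts=cv2.convexHull(pts.astype(np.float32)).reshape(-1,2)
    w=np.array([cast(c,*p,z)[:2] for p in pts],np.float32)
    (cx,cy),(a,b),ang=cv2.minAreaRect(w)
    box=cv2.boxPoints(((cx,cy),(a,b),ang))
    v,u=np.nonzero(m); cen=cast(c,u.mean(),v.mean(),z)[:2]
    return np.array([cx,cy]),(a,b),ang,cen
E
python3 - <<'E'
from meas import *
np.set_printoptions(precision=1,suppress=True)
c=cam("top");im=c[0];s=cam("side")
hsv=cv2.cvtColor(im,cv2.COLOR_RGB2HSV);H,S,V=[hsv[...,i].astype(int) for i in range(3)]
# posts top
T=c[1:];
def P(k):
    return k[1]@np.hstack([k[2],k[3][:,None]])
g=np.array([(154,260),(195,254),(244,248),(284,236),(333,227)])
sb=[(296.7,303.7),(306.7,257),(313.7,236.7),(312.7,199),(317.7,172.7)]
buff=(S>17)&(V>84)&(H>20)&(H<45)
cv2.imwrite("pics/buff.png",(buff*255).astype(np.uint8))
for i,(u,v) in enumerate([(152.5,260.3),(193.2,254.7),(243,249),(283,234.7),(333.5,225.5)]):
    X=cv2.triangulatePoints(P(c),P(s),np.array([u,v],float),np.array(sb[i],float)).ravel();X=X[:3]/X[3]
    w=np.zeros_like(buff);w[int(v)-14:int(v)+15,int(u)-14:int(u)+15]=1
    m=comps(buff&(w>0),30,400)
    m=max(m,key=lambda q:q.sum()); z=45 if i in(0,2) else 76
    mm=m.copy()
    bore=(V<75)&(cv2.morphologyEx(m.astype(np.uint8),cv2.MORPH_CLOSE,np.ones((7,7)))>0)
    fill=m|bore
    print(i,"tri",X,"err",proj(c,X)-[u,v], *rectplane(c,m,z))
patch=(S>55)&(S<90)&(H<20)&(V>80)
for m in comps(patch,120,400):
    r=rectplane(c,m,54)
    v,u=np.nonzero(m);print("patch",u.mean(),v.mean(),m.sum(),*r)
w=np.zeros_like(buff);w[135:195,330:450]=1
m=(S>25)&(V>60)&(w>0)&(H>15)&(H<45)
m=max(comps(m,50,5000),key=lambda q:q.sum());print("shelf",*rectplane(c,m,14))
E
```

```text
0 tri [395.9 291.9  43.7] err [-0.1 -0.4] [395.5 292.5] (25.96954345703125, 25.677310943603516) 65.91876220703125 [396.  292.9]
1 tri [403.2 206.5  74.6] err [-0.1 -0.4] [402.7 207.3] (25.87969207763672, 25.2600154876709) 25.540327072143555 [403.6 207.4]
2 tri [413.5 112.7  43.8] err [-0.  -0.2] [413.4 113. ] (25.96638298034668, 25.709604263305664) 55.4636116027832 [414.1 113.2]
3 tri [437.8  33.3  74.4] err [-0.1 -0.5] [437.   33.2] (25.158029556274414, 23.233484268188477) 88.65958404541016 [437.3  33.8]
4 tri [452.9 -65.3  73.9] err [-0.  -0.2] [453.5 -64.8] (25.57024383544922, 26.276336669921875) 8.127972602844238 [452.9 -64.9]
patch 181.08743169398906 140.56284153005464 183 [636.1 235.3] (30.243568420410156, 29.542858123779297) 88.74673461914062 [635.9 235.2]
patch 137.3422459893048 153.72192513368984 187 [610.7 323.2] (31.528181076049805, 29.258766174316406) 88.73426055908203 [610.2 323.5]
patch 222.83510638297872 160.05851063829786 188 [593.2 150.8] (30.109819412231445, 30.672481536865234) 84.45564270019531 [593.2 150.5]
patch 62.93368700265252 322.48010610079575 377 [278.8 460.1] (50.095584869384766, 56.96162414550781) 75.1227798461914 [280.2 458.1]
shelf [ 585.4 -200.3] (63.02989196777344, 210.8946075439453) 8.421775817871094 [ 582.4 -197.7]
```

```bash
cat > plan.py <<'E'
import sys
from h import *
from scipy.spatial.transform import Rotation as Ro
def Rj(a):
    a=np.radians(a);y=np.array([np.cos(a),np.sin(a),0]);z=np.array([0,0,-1.]);return np.c_[np.cross(y,z),y,z]
def go(x,y,z,a):
    s=read_state();R=s["ee_rot"];p=s["eef_pos"]
    cur=np.degrees(np.arctan2(R[1,1],R[0,1]))
    sl=R.T@(np.array([x,y,z])-p)
    rv=Ro.from_matrix(R.T@Rj(a)).as_rotvec()
    print("t",round(s["clock"],2),"pos",p.round(1),"jaw",cur.round(2),"open",round(s["opening"],1),"F",np.round(s["wrist_force"],1))
    print("slide",sl.round(1),"rot",rv.round(4))
if __name__=="__main__": go(*map(float,sys.argv[1:]))
E
python3 - <<'E'
from h import *
c=cam("top");np.set_printoptions(precision=1,suppress=True)
f=lambda x,y:(110+x/4-.5,60+y/4-.5)
E=lambda a,b,z:(cast(c,*f(*a),z),cast(c,*f(*b),z))
for n,a,b in(("near",(42,472),(500,505)),("far",(92,47),(540,85)),("left",(92,47),(42,472)),("right",(540,85),(500,505))):
    p,q=E(a,b,54);d=q-p;print(n,p,q,np.linalg.norm(d),np.degrees(np.arctan2(d[1],d[0])))
b=cast(c,*f(174,309),112)
M=np.array([636,235.3]);ya=np.array([17.3,172.6]);ya/=np.linalg.norm(ya);xa=np.array([ya[1],-ya[0]])
print("beaker",b,(b[:2]-M)@xa,(b[:2]-M)@ya)
s=cam("side");crop(s[0],70,160,270,320,4,"kside.png")
E
python3 plan.py 453 -65 150 8
```

```text
near [561.7 357.2  54. ] [539.6 127.5  54. ] 230.79484922150795 -95.49076061873687
far [787.9 337.6  54. ] [762.1 104.4  54. ] 234.5765780227622 -96.31225808926348
left [787.9 337.6  54. ] [561.7 357.2  54. ] 227.0808422558733 175.0412189758767
right [762.1 104.4  54. ] [539.6 127.5  54. ] 223.71392843200502 174.08684341550185
beaker [626.7 277.8 112. ] -13.45133190917293 41.326103581950946
t 0.45 pos [ 288.4 -582.5  214.5] jaw -63.66 open 92.0 F [1.3 0.5 0.1]
slide [ 377.1 -390.7   64.6] rot [-1.0000e-04 -1.0000e-04 -1.2507e+00]
```

View pics/kside.png

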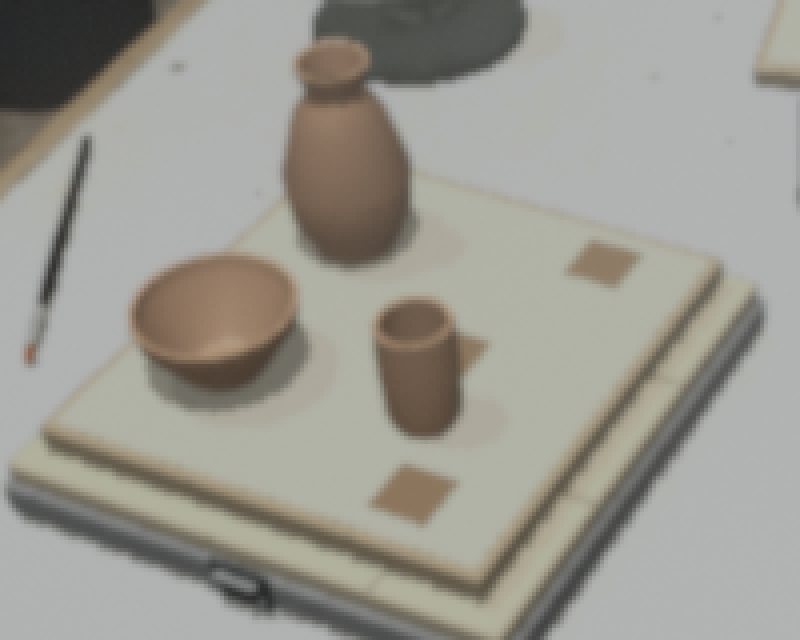

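Heights and spacings fit the sizes given (triangulated 74–76 mm tall, 44 mm short, patches 85/88 mm apart, kiln yaw -5.7°). I'll start with the post at (453,-65).

step_arm(claw=[60, 60, 60, 60, 60, 60, 60, 60, 60, 60, 60, 60, 60, 60, 60, 60], slide=[[377, -391, 0], [377, -391, 0], [377, -391, 0], [377, -391, 0], [377, -391, 0], [377, -391, 0], [377, -391, 0], [377, -391, 0], [377, -391, 0], [377, -391, 0], [377, -391, 0], [377, -391, 30], [377, -391, 60], [377, -391, 60], [377, -391, 60], [377, -391, 60]], delta_rot=[[0, 0, -1.25], [0, 0, -1.25], [0, 0, -1.25], [0, 0, -1.25], [0, 0, -1.25], [0, 0, -1.25], [0, 0, -1.25], [0, 0, -1.25], [0, 0, -1.25], [0, 0, -1.25], [0, 0, -1.25], [0, 0, -1.25], [0, 0, -1.25], [0, 0, -1.25], [0, 0, -1.25], [0, 0, -1.25]], grip_force=20)

```text
clock: 2.45
eef_pos: [453.6, -65.3, 155.7]
ee_rot: [[-0.138, 0.99, 0.002], [0.99, 0.138, -0.001], [-0.001, 0.002, -1.0]]
wrist_force: [-0.0, 1.1, 0.1]
opening: 59.8
```

```bash
python3 plan.py 453 -65 34 8;python3 - <<'E'
from h import *
c=cam("top");crop(c[0],230,170,430,300,4,"a1.png",1.8)
E
```

```text
t 2.45 pos [453.6 -65.3 155.7] jaw 7.91 open 59.8 F [-0.   1.1  0.1]
slide [  0.5  -0.8 121.7] rot [ 0.0019  0.0009 -0.0015]
```

View pics/a1.png

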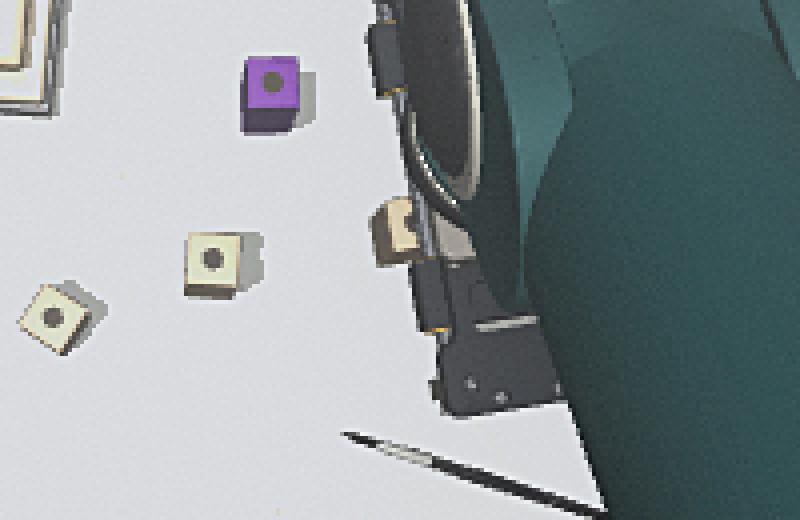

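The view shows the open jaws hovering astride the post at crop pixel (400,228), clear of its neighbours. I'll descend and grip.

step_arm(claw=[60, 60, 60, 60, 60, 60, 20, 20, 20, 20, 20, 20], slide=[[0.5, -0.8, 40], [0.5, -0.8, 80], [0.5, -0.8, 105], [0.5, -0.8, 120], [0.5, -0.8, 120], [0.5, -0.8, 120], [0.5, -0.8, 120], [0.5, -0.8, 120], [0.5, -0.8, 120], [0.5, -0.8, 120], [0.5, -0.8, 120], [0.5, -0.8, 120]], delta_rot=[[0.002, 0.001, 0], [0.002, 0.001, 0], [0.002, 0.001, 0], [0.002, 0.001, 0], [0.002, 0.001, 0], [0.002, 0.001, 0], [0.002, 0.001, 0], [0.002, 0.001, 0], [0.002, 0.001, 0], [0.002, 0.001, 0], [0.002, 0.001, 0], [0.002, 0.001, 0]])

```text
clock: 4.0
eef_pos: [453.0, -64.9, 35.7]
ee_rot: [[-0.138, 0.99, -0.0], [0.99, 0.138, -0.0], [-0.0, -0.0, -1.0]]
wrist_force: [-0.4, 0.1, 2.7]
opening: 25.9
```

```bash
python3 plan.py 453 -65 34 8;python3 - <<'E'
from h import *
c=cam("side");crop(c[0],270,100,400,260,3.7,"a2.png",1)
E
```

```text
t 4.0 pos [453.  -64.9  35.7] jaw 7.93 open 25.9 F [-0.4  0.1  2.7]
slide [-0.1  0.   1.7] rot [-0.      0.     -0.0013]
```

View pics/a2.png

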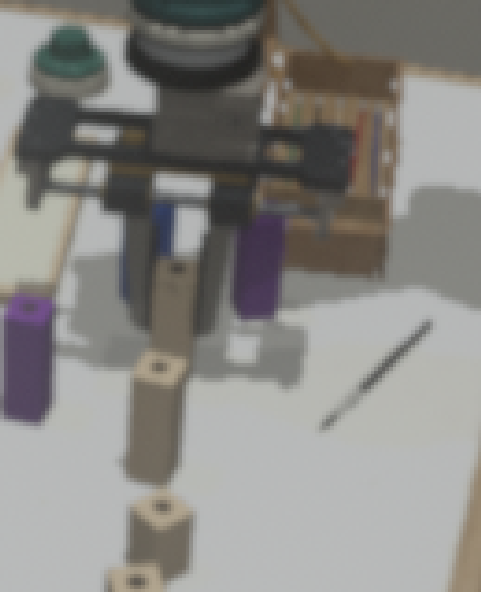

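Gripped: opening is 25.9 mm for a 26 mm post. Next I'll lift it and carry it to the right patch.

step_arm(claw=[20, 20, 20, 20, 20], slide=[[0, 0, -20], [0, 0, -60], [0, 0, -110], [0, 0, -145], [0, 0, -145]], delta_rot=[[0, 0, 0], [0, 0, 0], [0, 0, 0], [0, 0, 0], [0, 0, 0]])

```text
clock: 4.68
eef_pos: [454.5, -65.2, 182.8]
ee_rot: [[-0.137, 0.99, 0.005], [0.991, 0.137, -0.002], [-0.002, 0.005, -1.0]]
wrist_force: [-0.2, 0.3, -1.5]
opening: 26.1
```

```bash
python3 plan.py 593.2 150.6 150 -5.7
```

```text
t 4.67 pos [454.5 -65.2 182.8] jaw 7.9 open 26.1 F [-0.2  0.3 -1.5]
slide [194.8 166.9  33.2] rot [0.0049 0.0016 0.2374]
```

step_arm(claw=[20, 20, 20, 20, 20, 20, 20, 20, 20, 20, 20, 20], slide=[[40, 33, 0], [85, 72, 0], [130, 111, 0], [170, 146, 5], [195, 167, 15], [195, 167, 33], [195, 167, 50], [195, 167, 60], [195, 167, 60], [195, 167, 60], [195, 167, 60], [195, 167, 60]], delta_rot=[[0.005, 0.002, 0.06], [0.005, 0.002, 0.12], [0.005, 0.002, 0.18], [0.005, 0.002, 0.237], [0.005, 0.002, 0.237], [0.005, 0.002, 0.237], [0.005, 0.002, 0.237], [0.005, 0.002, 0.237], [0.005, 0.002, 0.237], [0.005, 0.002, 0.237], [0.005, 0.002, 0.237], [0.005, 0.002, 0.237]])

```text
clock: 6.18
eef_pos: [593.7, 150.8, 123.8]
ee_rot: [[0.099, 0.995, 0.001], [0.995, -0.099, 0.0], [0.001, 0.001, -1.0]]
wrist_force: [0.4, 0.2, -1.0]
opening: 25.9
```

```bash
python3 plan.py 593.2 150.6 90 -5.7;python3 - <<'E'
from h import *
c=cam("side");crop(c[0],130,120,310,270,4,"a3.png",1)
E
```

```text
t 6.17 pos [593.7 150.8 123.8] jaw -5.69 open 25.9 F [ 0.4  0.2 -1. ]
slide [-0.2 -0.5 33.8] rot [ 0.0009 -0.0005  0.0003]
```

View pics/a3.png

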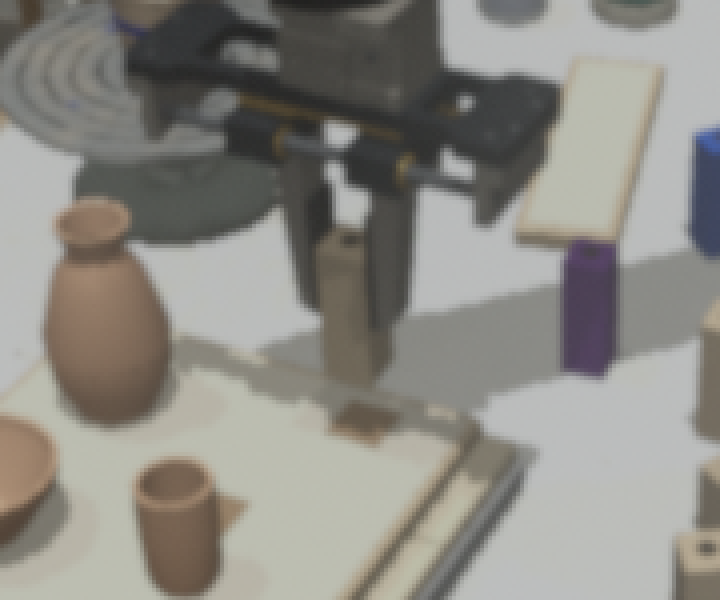

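The post hangs upright above the right patch, seen at crop pixel (363,422). I'll lower it.

step_arm(claw=[20, 20, 20, 20, 20, 20, 20], slide=[[0, -0.5, 12], [-0.2, -0.5, 24], [-0.2, -0.5, 30], [-0.2, -0.5, 33], [-0.2, -0.5, 33], [-0.2, -0.5, 33.5], [-0.2, -0.5, 33.5]], delta_rot=[[0.001, 0, 0], [0.001, 0, 0], [0.001, 0, 0], [0.001, 0, 0], [0.001, 0, 0], [0.001, 0, 0], [0.001, 0, 0]])

```text
clock: 7.1
eef_pos: [593.2, 150.7, 90.3]
ee_rot: [[0.099, 0.995, -0.0], [0.995, -0.099, 0.001], [0.001, -0.0, -1.0]]
wrist_force: [0.7, -0.6, -1.2]
opening: 25.8
```

```bash
python3 plan.py 593.2 150.6 89 -5.7
```

```text
t 7.1 pos [593.2 150.7  90.3] jaw -5.68 open 25.8 F [ 0.7 -0.6 -1.2]
slide [-0.1 -0.   1.3] rot [-0.0001 -0.0005  0.0003]
```

step_arm(claw=[20, 20, 20, 20], slide=[[0, 0, 0.4], [0, 0, 0.8], [0, 0, 1.0], [0, 0, 1.0]], delta_rot=[[0, 0, 0], [0, 0, 0], [0, 0, 0], [0, 0, 0]])

```text
clock: 7.6
eef_pos: [593.3, 150.7, 89.8]
ee_rot: [[0.099, 0.995, 0.0], [0.995, -0.099, 0.0], [0.0, 0.0, -1.0]]
wrist_force: [-2.0, 0.8, 4.6]
opening: 25.9
```

Contact at 4.6 N upward, z as expected. I'll release and rise.

step_arm(claw=[32, 40, 46, 46, 46, 46, 46, 46, 46], slide=[[0, 0, 0], [0, 0, 0], [0, 0, 0], [0, 0, 0], [0, 0, -15], [0, 0, -40], [0, 0, -80], [0, 0, -110], [0, 0, -110]], delta_rot=[[0, 0, 0], [0, 0, 0], [0, 0, 0], [0, 0, 0], [0, 0, 0], [0, 0, 0], [0, 0, 0], [0, 0, 0], [0, 0, 0]])

```text
clock: 8.72
eef_pos: [595.0, 151.4, 203.4]
ee_rot: [[0.099, 0.995, 0.006], [0.995, -0.099, 0.002], [0.002, 0.006, -1.0]]
wrist_force: [-0.4, 1.3, -0.4]
opening: 45.7
```

```bash
python3 plan.py 437.3 33.4 150 -1.3
```

```text
t 8.72 pos [595.  151.4 203.4] jaw -5.69 open 45.7 F [-0.4  1.3 -0.4]
slide [-133.2 -145.6   52.2] rot [ 0.0063 -0.0021 -0.0765]
```

step_arm(claw=[60, 60, 60, 60, 60, 60, 60, 60, 60, 60], slide=[[-40, -44, 0], [-90, -98, 0], [-133, -145.6, 0], [-133, -145.6, 20], [-133, -145.6, 50], [-133, -145.6, 60], [-133, -145.6, 60], [-133, -145.6, 60], [-133, -145.6, 60], [-133, -145.6, 60]], delta_rot=[[0.006, -0.002, -0.03], [0.006, -0.002, -0.076], [0.006, -0.002, -0.076], [0.006, -0.002, -0.076], [0.006, -0.002, -0.076], [0.006, -0.002, -0.076], [0.006, -0.002, -0.076], [0.006, -0.002, -0.076], [0.006, -0.002, -0.076], [0.006, -0.002, -0.076]])

```text
clock: 9.98
eef_pos: [437.7, 33.7, 142.6]
ee_rot: [[0.023, 1.0, 0.001], [1.0, -0.023, 0.0], [0.0, 0.001, -1.0]]
wrist_force: [0.9, -1.0, 0.4]
opening: 60.0
```

```bash
python3 plan.py 437.3 33.4 35.7 -1.3;python3 - <<'E'
from meas import *
c=cam("top");im=c[0];hsv=cv2.cvtColor(im,cv2.COLOR_RGB2HSV);H,S,V=[hsv[...,i].astype(int) for i in range(3)]
crop(im,110,60,260,200,4,"k2.png",1.8)
E
```

```text
t 9.97 pos [437.7  33.7 142.6] jaw -1.33 open 60.0 F [ 0.9 -1.   0.4]
slide [ -0.3  -0.5 106.9] rot [ 0.0013 -0.0001 -0.0005]
```

View pics/k2.png

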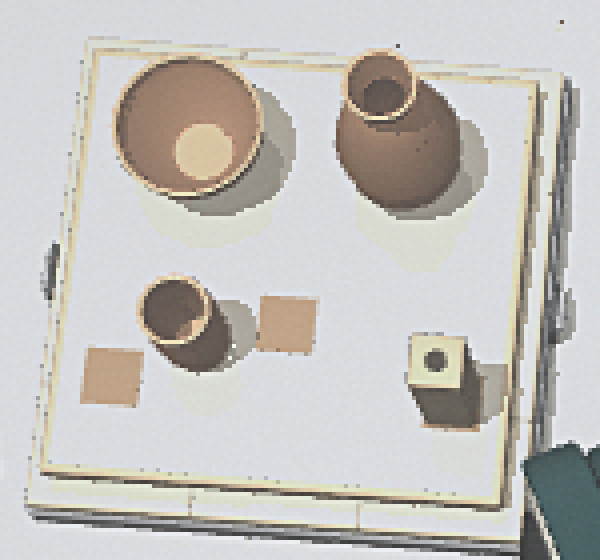

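The post stands on the right patch, with its bore at crop (436,360). I'll check it numerically while gripping the next one.

```bash
cat > bore.py <<'E'
from h import *
def bore(c,u,v,z,r=3):
    im=c[0].astype(float).sum(2);u0,v0=int(round(u)),int(round(v))
    p=im[v0-r:v0+r+1,u0-r:u0+r+1];w=np.clip(np.median(np.sort(p.ravel())[-15:])-p-60,0,None)
    V,U=np.mgrid[v0-r:v0+r+1,u0-r:u0+r+1]
    uu,vv=(U*w).sum()/w.sum(),(V*w).sum()/w.sum();return (uu,vv),cast(c,uu,vv,z)
E
python3 - <<'E'
from bore import *
c=cam("top");print(bore(c,110+436/4-.5,60+360/4-.5,130), proj(c,[593.2,150.7,130]))
E
```

```text
((np.float64(218.39373923032738), np.float64(149.77713957495692)), array([593.11931296, 150.9299065 , 130.        ])) [218.51679048 149.73268063]
```

step_arm(claw=[60, 60, 60, 60, 60, 60, 20, 20, 20, 20, 20, 20], slide=[[-0.3, -0.5, 35], [-0.3, -0.5, 70], [-0.3, -0.5, 95], [-0.3, -0.5, 107], [-0.3, -0.5, 107], [-0.3, -0.5, 107], [-0.3, -0.5, 107], [-0.3, -0.5, 107], [-0.3, -0.5, 107], [-0.3, -0.5, 107], [-0.3, -0.5, 107], [-0.3, -0.5, 107]], delta_rot=[[0.001, 0, 0], [0.001, 0, 0], [0.001, 0, 0], [0.001, 0, 0], [0.001, 0, 0], [0.001, 0, 0], [0.001, 0, 0], [0.001, 0, 0], [0.001, 0, 0], [0.001, 0, 0], [0.001, 0, 0], [0.001, 0, 0]])

```text
clock: 11.58
eef_pos: [437.3, 33.3, 35.6]
ee_rot: [[0.023, 1.0, 0.0], [1.0, -0.023, -0.0], [-0.0, 0.0, -1.0]]
wrist_force: [-0.8, -0.3, 3.7]
opening: 26.3
```

step_arm(claw=[20, 20, 20, 20, 20], slide=[[0, 0, -20], [0, 0, -60], [0, 0, -110], [0, 0, -145], [0, 0, -145]], delta_rot=[[0, 0, 0], [0, 0, 0], [0, 0, 0], [0, 0, 0], [0, 0, 0]])

```text
clock: 12.2
eef_pos: [438.8, 33.3, 182.6]
ee_rot: [[0.024, 1.0, 0.005], [1.0, -0.024, -0.001], [-0.001, 0.005, -1.0]]
wrist_force: [-0.3, -0.6, -1.7]
opening: 26.2
```

```bash
python3 plan.py 636 235.3 125 -5.7
```

```text
t 12.2 pos [438.8  33.3 182.6] jaw -1.36 open 26.2 F [-0.3 -0.6 -1.7]
slide [206.6 192.1  58.5] rot [0.0053 0.0004 0.0758]
```

step_arm(claw=[20, 20, 20, 20, 20, 20, 20, 20, 20, 20, 20, 20, 20], slide=[[40, 37, -10], [85, 79, -10], [130, 121, -10], [175, 163, -10], [206.5, 192, -10], [206.5, 192, 0], [206.5, 192, 25], [206.5, 192, 50], [206.5, 192, 60], [206.5, 192, 60], [206.5, 192, 60], [206.5, 192, 60], [206.5, 192, 60]], delta_rot=[[0.005, 0, 0.03], [0.005, 0, 0.076], [0.005, 0, 0.076], [0.005, 0, 0.076], [0.005, 0, 0.076], [0.005, 0, 0.076], [0.005, 0, 0.076], [0.005, 0, 0.076], [0.005, 0, 0.076], [0.005, 0, 0.076], [0.005, 0, 0.076], [0.005, 0, 0.076], [0.005, 0, 0.076]])

```text
clock: 13.82
eef_pos: [636.3, 235.3, 124.3]
ee_rot: [[0.1, 0.995, 0.001], [0.995, -0.1, -0.0], [-0.0, 0.001, -1.0]]
wrist_force: [0.6, -0.7, -1.0]
opening: 25.8
```

```bash
python3 plan.py 636 235.3 90 -5.7;python3 - <<'E'
from h import *
c=cam("side");crop(c[0],90,120,270,270,4,"a4.png",1)
E
```

```text
t 13.82 pos [636.3 235.3 124.3] jaw -5.71 open 25.8 F [ 0.6 -0.7 -1. ]
slide [-0.  -0.3 34.3] rot [ 0.0014  0.     -0.0002]
```

View pics/a4.png

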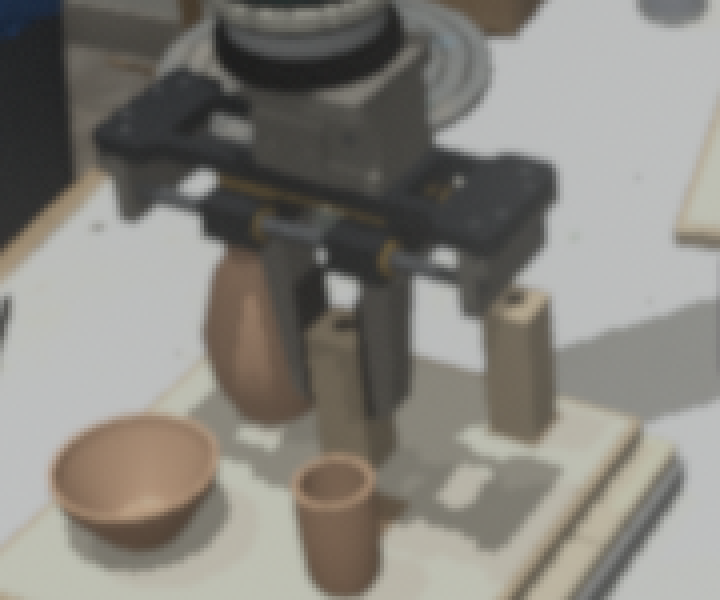

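The post hangs above the middle patch, behind the beaker at crop (337,525). The gripper body clears the vase by about 15 mm at the final height, so I'll lower it.

step_arm(claw=[20, 20, 20, 20, 20, 20, 20, 20], slide=[[0, -0.3, 12], [0, -0.3, 24], [0, -0.3, 30], [0, -0.3, 33], [0, -0.3, 34], [0, -0.3, 34.5], [0, -0.3, 35], [0, -0.3, 35]], delta_rot=[[0.001, 0, 0], [0.001, 0, 0], [0.001, 0, 0], [0.001, 0, 0], [0.001, 0, 0], [0.001, 0, 0], [0.001, 0, 0], [0.001, 0, 0]])

```text
clock: 14.88
eef_pos: [636.2, 235.4, 89.7]
ee_rot: [[0.1, 0.995, 0.001], [0.995, -0.1, 0.0], [0.0, 0.001, -1.0]]
wrist_force: [-1.2, -0.5, 2.7]
opening: 26.3
```

step_arm(claw=[32, 40, 46, 46, 46, 46, 46, 46, 46], slide=[[0, 0, 0], [0, 0, 0], [0, 0, 0], [0, 0, 0], [0, 0, -15], [0, 0, -40], [0, 0, -80], [0, 0, -110], [0, 0, -110]], delta_rot=[[0, 0, 0], [0, 0, 0], [0, 0, 0], [0, 0, 0], [0, 0, 0], [0, 0, 0], [0, 0, 0], [0, 0, 0], [0, 0, 0]])

```text
clock: 16.0
eef_pos: [637.6, 236.5, 203.8]
ee_rot: [[0.1, 0.995, 0.007], [0.995, -0.1, 0.002], [0.003, 0.007, -1.0]]
wrist_force: [-0.2, 0.8, -0.7]
opening: 46.0
```

```bash
python3 plan.py 402.9 207.1 140 25.5
```

```text
t 16.0 pos [637.6 236.5 203.8] jaw -5.71 open 46.0 F [-0.2  0.8 -0.7]
slide [ -52.8 -231.1   62.1] rot [ 0.0073 -0.0011 -0.5448]
```

step_arm(claw=[60, 60, 60, 60, 60, 60, 60, 60, 60, 60, 60], slide=[[-10, -40, 0], [-22, -95, 0], [-35, -150, 0], [-46, -200, 0], [-53, -231, 10], [-53, -231, 40], [-53, -231, 62], [-53, -231, 62], [-53, -231, 62], [-53, -231, 62], [-53, -231, 62]], delta_rot=[[0.007, -0.001, -0.1], [0.007, -0.001, -0.25], [0.007, -0.001, -0.4], [0.007, -0.001, -0.545], [0.007, -0.001, -0.545], [0.007, -0.001, -0.545], [0.007, -0.001, -0.545], [0.007, -0.001, -0.545], [0.007, -0.001, -0.545], [0.007, -0.001, -0.545], [0.007, -0.001, -0.545]])

```text
clock: 17.38
eef_pos: [403.3, 207.0, 140.7]
ee_rot: [[-0.431, 0.903, 0.001], [0.903, 0.431, 0.0], [-0.0, 0.001, -1.0]]
wrist_force: [0.0, -1.3, -0.5]
opening: 60.0
```

```bash
python3 plan.py 402.9 207.1 35.7 25.5;python3 - <<'E'
from h import *
c=cam("top");crop(c[0],110,60,260,200,4,"k3.png",1.8);crop(c[0],140,190,290,290,5,"k4.png",1.8)
E
```

```text
t 17.38 pos [403.3 207.  140.7] jaw 25.5 open 60.0 F [ 0.  -1.3 -0.5]
slide [  0.3  -0.5 105. ] rot [0.0015 0.0002 0.    ]
```

View pics/k3.png

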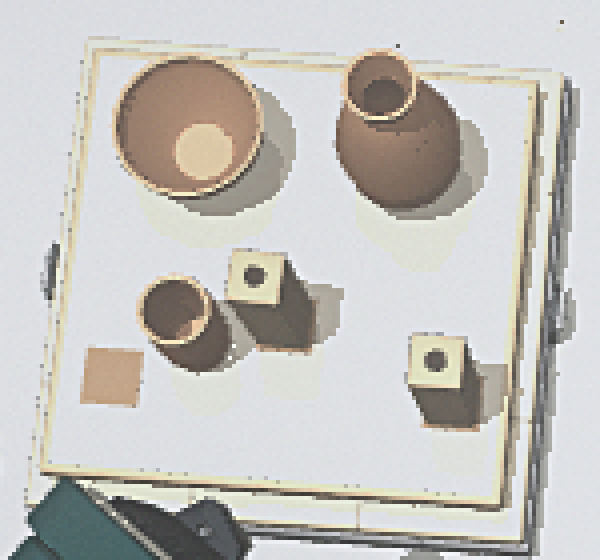

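View pics/k4.png

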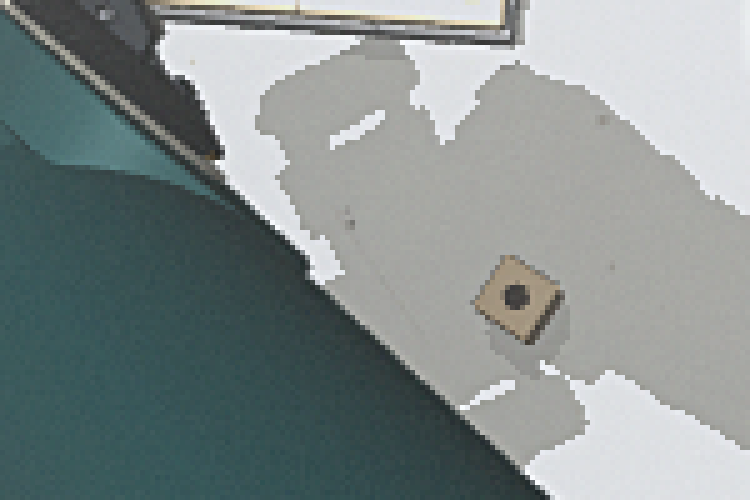

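The middle post is standing on its patch with the bore at crop (255,276), and the beaker hasn't moved. I'll check that number and grip the third post.

```bash
python3 - <<'E'
from bore import *
c=cam("top");print(bore(c,110+255/4-.5,60+276/4-.5,130)[1])
E
```

```text
[636.12049775 235.8392374  130.        ]
```

step_arm(claw=[60, 60, 60, 60, 60, 60, 20, 20, 20, 20, 20, 20], slide=[[0.3, -0.5, 35], [0.3, -0.5, 70], [0.3, -0.5, 95], [0.3, -0.5, 105], [0.3, -0.5, 105], [0.3, -0.5, 105], [0.3, -0.5, 105], [0.3, -0.5, 105], [0.3, -0.5, 105], [0.3, -0.5, 105], [0.3, -0.5, 105], [0.3, -0.5, 105]], delta_rot=[[0.001, 0, 0], [0.001, 0, 0], [0.001, 0, 0], [0.001, 0, 0], [0.001, 0, 0], [0.001, 0, 0], [0.001, 0, 0], [0.001, 0, 0], [0.001, 0, 0], [0.001, 0, 0], [0.001, 0, 0], [0.001, 0, 0]])

```text
clock: 18.98
eef_pos: [402.8, 207.0, 35.6]
ee_rot: [[-0.431, 0.903, 0.0], [0.903, 0.431, -0.0], [-0.0, 0.0, -1.0]]
wrist_force: [-0.1, -0.4, 3.9]
opening: 25.9
```

step_arm(claw=[20, 20, 20, 20, 20], slide=[[0, 0, -20], [0, 0, -60], [0, 0, -110], [0, 0, -145], [0, 0, -145]], delta_rot=[[0, 0, 0], [0, 0, 0], [0, 0, 0], [0, 0, 0], [0, 0, 0]])

```text
clock: 19.6
eef_pos: [404.2, 207.6, 182.5]
ee_rot: [[-0.43, 0.903, 0.005], [0.903, 0.43, 0.001], [-0.001, 0.005, -1.0]]
wrist_force: [0.0, -0.1, -1.5]
opening: 26.0
```

```bash
python3 plan.py 610.4 323.2 125 -5.7
```

```text
t 19.6 pos [404.2 207.6 182.5] jaw 25.47 open 26.0 F [ 0.  -0.1 -1.5]
slide [ 15.7 235.6  58.6] rot [0.0053 0.     0.544 ]
```

step_arm(claw=[20, 20, 20, 20, 20, 20, 20, 20, 20, 20, 20, 20, 20], slide=[[3, 40, -10], [6, 90, -10], [10, 145, -10], [14, 200, -10], [16, 235.5, -10], [16, 235.5, 0], [16, 235.5, 25], [16, 235.5, 50], [16, 235.5, 60], [16, 235.5, 60], [16, 235.5, 60], [16, 235.5, 60], [16, 235.5, 60]], delta_rot=[[0.005, 0, 0.1], [0.005, 0, 0.25], [0.005, 0, 0.4], [0.005, 0, 0.544], [0.005, 0, 0.544], [0.005, 0, 0.544], [0.005, 0, 0.544], [0.005, 0, 0.544], [0.005, 0, 0.544], [0.005, 0, 0.544], [0.005, 0, 0.544], [0.005, 0, 0.544], [0.005, 0, 0.544]])

```text
clock: 21.22
eef_pos: [610.6, 323.5, 124.4]
ee_rot: [[0.099, 0.995, 0.001], [0.995, -0.099, 0.0], [0.0, 0.001, -1.0]]
wrist_force: [0.0, 0.3, -1.6]
opening: 25.9
```

```bash
python3 plan.py 610.4 323.2 90 -5.7;python3 - <<'E'
from h import *
c=cam("side");crop(c[0],70,150,250,300,4,"a5.png",1)
E
```

```text
t 21.23 pos [610.6 323.5 124.4] jaw -5.71 open 25.9 F [ 0.   0.3 -1.6]
slide [-0.3 -0.2 34.4] rot [ 0.0014 -0.0005 -0.0002]
```

View pics/a5.png

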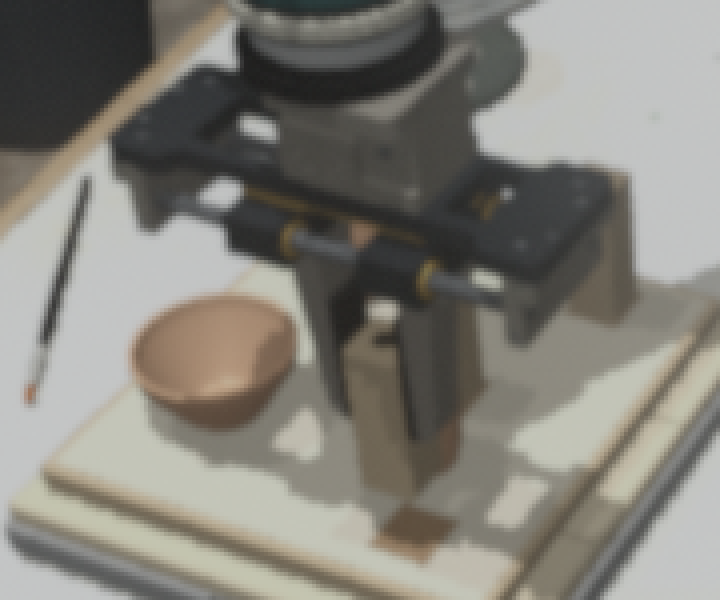

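The third post hangs upright above the left patch, which is at crop (415,530). I'll lower and release it.

step_arm(claw=[20, 20, 20, 20, 20, 20, 20, 20], slide=[[0, -0.2, 12], [-0.3, -0.2, 24], [-0.3, -0.2, 30], [-0.3, -0.2, 33], [-0.3, -0.2, 34], [-0.3, -0.2, 34.5], [-0.3, -0.2, 35], [-0.3, -0.2, 35]], delta_rot=[[0.001, 0, 0], [0.001, 0, 0], [0.001, 0, 0], [0.001, 0, 0], [0.001, 0, 0], [0.001, 0, 0], [0.001, 0, 0], [0.001, 0, 0]])

```text
clock: 22.28
eef_pos: [610.5, 323.4, 89.8]
ee_rot: [[0.099, 0.995, 0.001], [0.995, -0.099, 0.001], [0.001, 0.001, -1.0]]
wrist_force: [-0.5, 0.2, 0.8]
opening: 26.0
```

step_arm(claw=[20, 20, 20, 32, 40, 46, 46, 46, 46, 46, 46, 46], slide=[[0, 0, 0.5], [0, 0, 0.7], [0, 0, 0.7], [0, 0, 0.5], [0, 0, 0.5], [0, 0, 0.5], [0, 0, 0], [0, 0, -15], [0, 0, -40], [0, 0, -80], [0, 0, -110], [0, 0, -110]], delta_rot=[[0, 0, 0], [0, 0, 0], [0, 0, 0], [0, 0, 0], [0, 0, 0], [0, 0, 0], [0, 0, 0], [0, 0, 0], [0, 0, 0], [0, 0, 0], [0, 0, 0], [0, 0, 0]])

```text
clock: 23.78
eef_pos: [611.8, 324.6, 203.9]
ee_rot: [[0.099, 0.995, 0.007], [0.995, -0.099, 0.004], [0.004, 0.006, -1.0]]
wrist_force: [1.0, 0.4, 0.7]
opening: 45.8
```

```bash
python3 plan.py 585.4 -200 150 8.4
```

```text
t 23.77 pos [611.8 324.6 203.9] jaw -5.71 open 45.8 F [1.  0.4 0.7]
slide [-524.8   25.6   51.7] rot [ 0.0066 -0.0037 -0.2463]
```

step_arm(claw=[46, 46, 46, 46, 60, 86, 86, 86, 86, 86, 86, 86, 86, 86, 86, 86, 86], slide=[[-40, 2, -20], [-90, 5, -20], [-145, 8, -20], [-200, 10, -20], [-255, 13, -20], [-310, 16, -20], [-365, 18, -20], [-420, 21, -20], [-475, 24, -20], [-525, 25.6, -20], [-525, 25.6, 0], [-525, 25.6, 40], [-525, 25.6, 80], [-525, 25.6, 80], [-525, 25.6, 80], [-525, 25.6, 80], [-525, 25.6, 80]], delta_rot=[[0.007, -0.004, 0], [0.007, -0.004, 0], [0.007, -0.004, -0.1], [0.007, -0.004, -0.2], [0.007, -0.004, -0.246], [0.007, -0.004, -0.246], [0.007, -0.004, -0.246], [0.007, -0.004, -0.246], [0.007, -0.004, -0.246], [0.007, -0.004, -0.246], [0.007, -0.004, -0.246], [0.007, -0.004, -0.246], [0.007, -0.004, -0.246], [0.007, -0.004, -0.246], [0.007, -0.004, -0.246], [0.007, -0.004, -0.246], [0.007, -0.004, -0.246]])

```text
clock: 25.9
eef_pos: [586.3, -200.2, 123.1]
ee_rot: [[-0.146, 0.989, 0.002], [0.989, 0.146, -0.001], [-0.001, 0.001, -1.0]]
wrist_force: [0.8, 0.1, 0.0]
opening: 86.1
```

```bash
python3 plan.py 585.4 -200 20 8.4;python3 - <<'E'
from h import *
c=cam("top");crop(c[0],110,60,260,200,4,"k5.png",1.8);crop(c[0],330,120,450,210,5,"k6.png",1.8)
s=cam("side");crop(s[0],240,90,360,220,4,"k7.png",1)
E
```

```text
t 25.9 pos [ 586.3 -200.2  123.1] jaw 8.39 open 86.1 F [0.8 0.1 0. ]
slide [  0.5  -1.  103.1] rot [ 0.0015  0.0015 -0.0003]
```

View pics/k5.png

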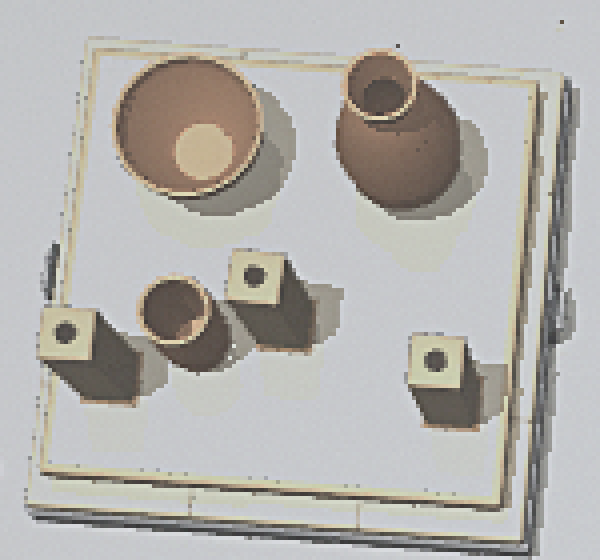

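View pics/k6.png

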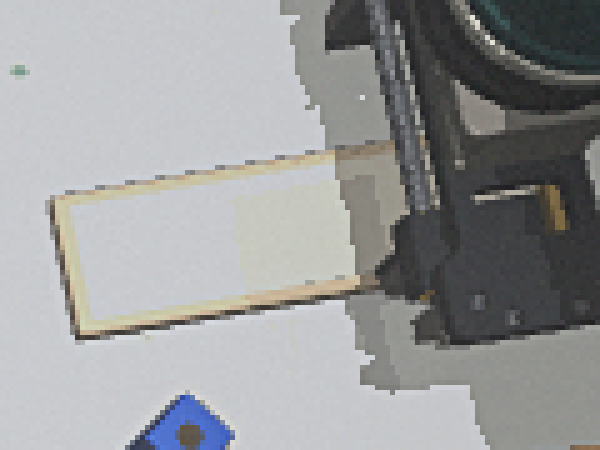

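View pics/k7.png

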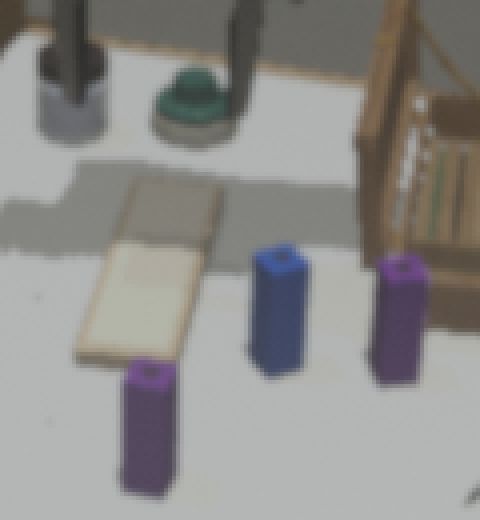

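```bash
python3 - <<'E'
from bore import *
np.set_printoptions(precision=1,suppress=True)
c=cam("top");s=cam("side")
print("L",bore(c,110+65/4-.5,60+332/4-.5,130)[1])
def P(k): return k[1]@np.hstack([k[2],k[3][:,None]])
# lid near-left top corner: top img (397,214); side img approx
for z in(0,60,90,120,150): print(z,cast(c,397,214,z),cast(c,535,198,z),"side",proj(s,cast(c,397,214,z)))
print("shelf corners",[cast(c,330+x/5-.5,135+y/5-.5,14)[:2] for x,y in((55,123),(82,257),(560,177),(530,45))])
sh=[cast(c,330+x/5-.5,135+y/5-.5,14)[:2] for x,y in((55,123),(82,257),(560,177),(530,45))]; print(np.mean(sh,0))
E
```

```text
L [610.4 323.6 130. ]
0 [ 482.2 -210.1    0. ] [ 509.8 -506.1    0. ] side [319.2 164.9]
60 [ 474.  -194.1   60. ] [ 499.9 -472.1   60. ] side [322.3 147.9]
90 [ 469.9 -186.    90. ] [ 495.  -455.1   90. ] side [324.  138.9]
120 [ 465.8 -178.   120. ] [ 490.1 -438.1  120. ] side [325.7 129.5]
150 [ 461.7 -170.   150. ] [ 485.1 -421.1  150. ] side [327.6 119.7]
shelf corners [array([600.3, -94.2]), array([ 542.2, -102.9]), array([ 572.1, -306.6]), array([ 630. , -298.3])]
[ 586.2 -200.5]
```

```bash
python3 - <<'E'
import cv2
a=cv2.imread("pics/top0.png")[180:300,370:550];cv2.imwrite("pics/box.png",cv2.resize(cv2.convertScaleAbs(a,alpha=1.8),None,fx=4,fy=4))
a=cv2.imread("pics/side0.png")[70:200,230:430];cv2.imwrite("pics/boxs.png",cv2.resize(a,None,fx=4,fy=4))
E
```

```text
(no output)
```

View pics/box.png

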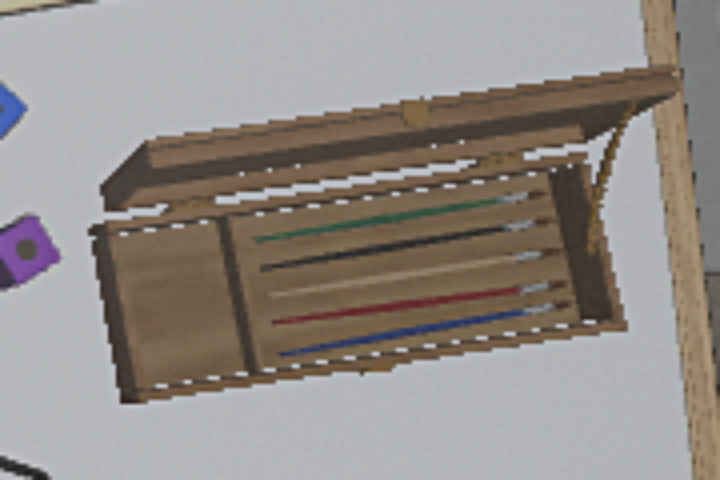

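View pics/boxs.png

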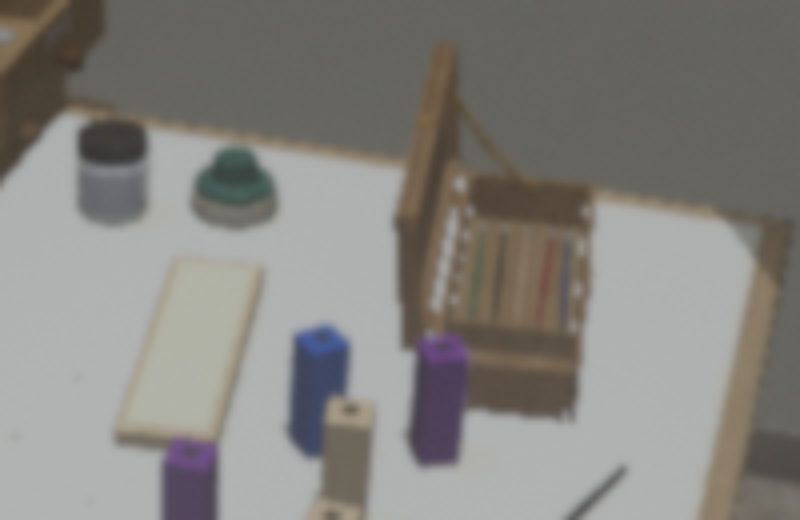

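```bash
python3 - <<'E'
from h import *
np.set_printoptions(precision=1,suppress=True)
c=cam("top");s=cam("side")
def P(k): return k[1]@np.hstack([k[2],k[3][:,None]])
for a,b in(((407.5,215),(330.5,123.8)),((538,197),(230+440/4,70+45/4)),((395.5,227.),(230+408/4,70+340/4))):
    X=cv2.triangulatePoints(P(c),P(s),np.array(a,float),np.array(b,float)).ravel();X=X[:3]/X[3];print(X,proj(c,X)-a,proj(s,X)-b)
E
```

```text
[ 460.7 -195.5  127. ] [0.2 1. ] [-0.6 -0.1]
[ 491.1 -441.6  124.1] [0. 0.] [-0. -0.]
[ 449.3 -193.3   45.4] [0.  0.2] [-0.2 -0. ]
```

The box lid's nearest face is at x≈461–466 and the gripper body reaches only x≈487, so it clears. I'll descend on the shelf.

step_arm(claw=[86, 86, 86, 86, 86, 86, 86, 86], slide=[[0, -0.5, 30], [0.3, -0.5, 65], [0.3, -0.5, 95], [0.3, -0.5, 110], [0.3, -0.5, 116], [0.3, -0.5, 118], [0.3, -0.5, 120], [0.3, -0.5, 120]], delta_rot=[[0.001, 0.001, 0], [0.001, 0.001, 0], [0.001, 0.001, 0], [0.001, 0.001, 0], [0.001, 0.001, 0], [0.001, 0.001, 0], [0.001, 0.001, 0], [0.001, 0.001, 0]])

```text
clock: 27.2
eef_pos: [585.4, -200.1, 2.5]
ee_rot: [[-0.146, 0.989, -0.0], [0.989, 0.146, -0.0], [0.0, -0.0, -1.0]]
wrist_force: [-0.1, -0.7, -0.2]
opening: 86.3
```

```bash
python3 plan.py 585.8 -200.4 3 8.4
```

```text
t 27.2 pos [ 585.4 -200.1    2.5] jaw 8.37 open 86.3 F [-0.1 -0.7 -0.2]
slide [-0.3  0.3 -0.5] rot [-0.0004 -0.     -0.0005]
```

step_arm(claw=[70, 58, 55, 55, 55, 55], slide=[[-0.3, 0.3, 0], [-0.3, 0.3, 0], [-0.3, 0.3, 0], [-0.3, 0.3, 0], [-0.3, 0.3, 0], [-0.3, 0.3, 0]], delta_rot=[[0, 0, 0], [0, 0, 0], [0, 0, 0], [0, 0, 0], [0, 0, 0], [0, 0, 0]], grip_force=35)

```text
clock: 27.95
eef_pos: [586.0, -200.5, 2.7]
ee_rot: [[-0.146, 0.989, 0.0], [0.989, 0.146, -0.0], [-0.0, 0.0, -1.0]]
wrist_force: [-0.4, -0.5, 2.4]
opening: 61.6
```

step_arm(claw=[55, 55, 55, 55, 55, 55, 55], slide=[[0, 0, -5], [0, 0, -15], [0, 0, -40], [0, 0, -90], [0, 0, -140], [0, 0, -190], [0, 0, -190]], delta_rot=[[0, 0, 0], [0, 0, 0], [0, 0, 0], [0, 0, 0], [0, 0, 0], [0, 0, 0], [0, 0, 0]])

```text
clock: 28.82
eef_pos: [588.5, -200.7, 197.6]
ee_rot: [[-0.146, 0.989, 0.008], [0.989, 0.146, -0.003], [-0.004, 0.007, -1.0]]
wrist_force: [1.0, 0.8, -2.7]
opening: 61.7
```

```bash
python3 plan.py 619.1 237 195 -5.7;python3 - <<'E'
from h import *
c=cam("top");crop(c[0],330,90,470,230,4,"b1.png",1.8)
s=cam("side");crop(s[0],200,60,360,220,3.7,"b2.png",1)
E
```

```text
t 28.82 pos [ 588.5 -200.7  197.6] jaw 8.38 open 61.7 F [ 1.   0.8 -2.7]
slide [428.5  94.    1.5] rot [0.008  0.0034 0.2457]
```

View pics/b1.png

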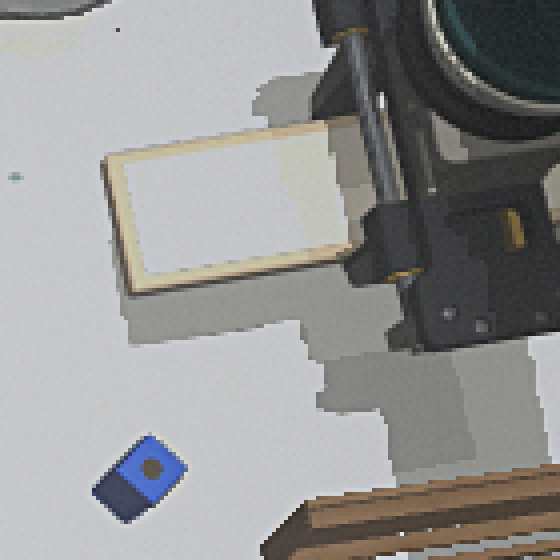

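View pics/b2.png

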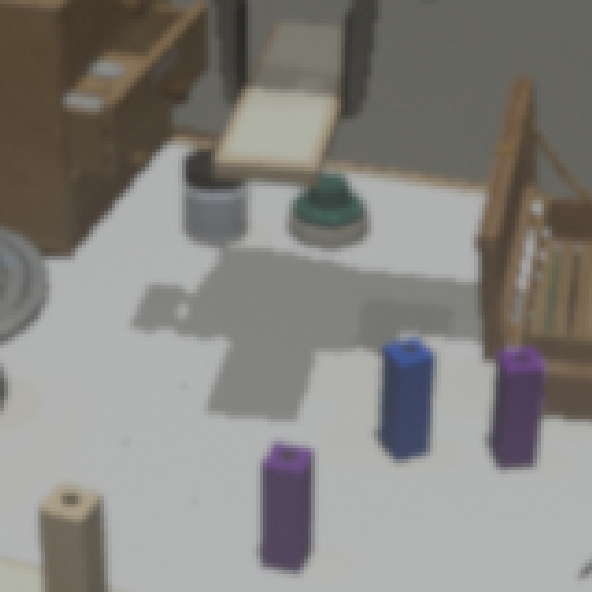

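The shelf is held level with the wash up. I'll carry it to above the posts.

step_arm(claw=[55, 55, 55, 55, 55, 55, 55, 55, 55, 55, 55, 55, 55, 55, 55, 55, 55, 55], slide=[[15, 3, -5], [45, 10, -5], [85, 19, -5], [130, 28, -5], [175, 38, -5], [220, 48, -5], [265, 58, -5], [310, 68, -5], [355, 78, -5], [395, 87, -5], [420, 92, -5], [428.5, 94, -5], [428.5, 94, -5], [428.5, 94, 0], [428.5, 94, 10], [428.5, 94, 20], [428.5, 94, 25], [428.5, 94, 25]], delta_rot=[[0.008, 0.003, 0.02], [0.008, 0.003, 0.04], [0.008, 0.003, 0.06], [0.008, 0.003, 0.08], [0.008, 0.003, 0.1], [0.008, 0.003, 0.13], [0.008, 0.003, 0.16], [0.008, 0.003, 0.19], [0.008, 0.003, 0.22], [0.008, 0.003, 0.245], [0.008, 0.003, 0.245], [0.008, 0.003, 0.245], [0.008, 0.003, 0.245], [0.008, 0.003, 0.245], [0.008, 0.003, 0.245], [0.008, 0.003, 0.245], [0.008, 0.003, 0.245], [0.008, 0.003, 0.245]])

```text
clock: 31.18
eef_pos: [615.7, 236.9, 166.7]
ee_rot: [[0.099, 0.995, -0.009], [0.995, -0.099, 0.002], [0.001, -0.01, -1.0]]
wrist_force: [0.1, -1.1, -2.3]
opening: 61.6
```

```bash
python3 plan.py 619.1 237 150 -5.7;python3 - <<'E'
from h import *
c=cam("top");crop(c[0],80,50,280,200,4,"b3.png",1.8)
s=cam("side");crop(s[0],60,120,270,320,3,"b4.png",1.2)
E
```

```text
t 31.18 pos [615.7 236.9 166.7] jaw -5.67 open 61.6 F [ 0.1 -1.1 -2.3]
slide [ 0.5  3.5 16.7] rot [-0.0095 -0.0009  0.0005]
```

View pics/b3.png

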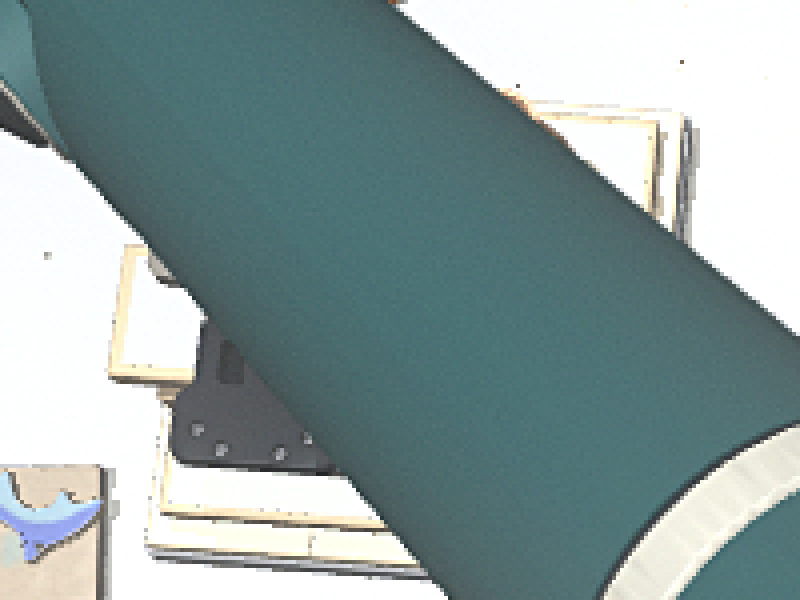

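View pics/b4.png

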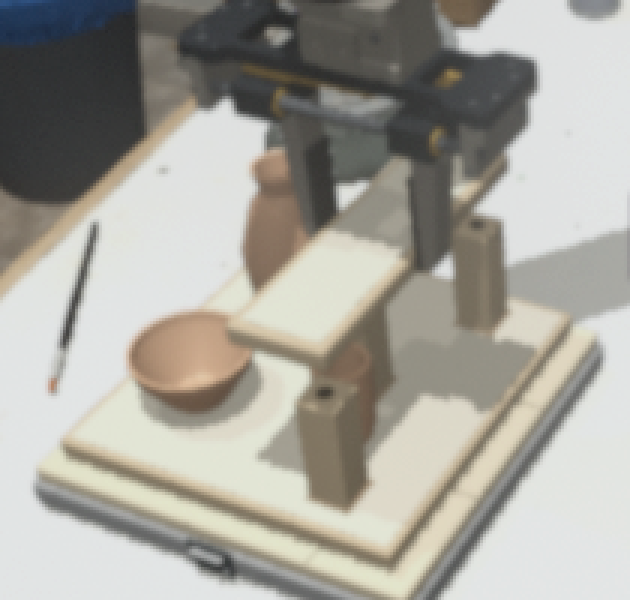

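The shelf is over the posts and still clear. I'll fine-correct, let it settle, and then measure its visible end.

step_arm(claw=[55, 55, 55, 55, 55, 55], slide=[[0.5, 3.5, 5], [0.5, 3.5, 14], [0.5, 3.5, 16], [0.5, 3.5, 16.5], [0.5, 3.5, 16.5], [0.5, 3.5, 16.5]], delta_rot=[[-0.009, 0, 0], [-0.0095, -0.001, 0], [-0.0095, -0.001, 0], [-0.0095, -0.001, 0], [-0.0095, -0.001, 0], [-0.0095, -0.001, 0]])

```text
clock: 32.02
eef_pos: [619.7, 237.5, 151.3]
ee_rot: [[0.099, 0.995, 0.002], [0.995, -0.099, 0.001], [0.001, 0.002, -1.0]]
wrist_force: [0.9, 0.6, -2.5]
opening: 61.5
```

```bash
python3 plan.py 619.1 237 133 -5.7;python3 - <<'E'
from h import *
c=cam("top");crop(c[0],95,95,175,155,8,"b5.png",1.5)
s=cam("side");crop(s[0],120,160,240,270,6,"b6.png",1.2)
E
```

```text
t 32.02 pos [619.7 237.5 151.3] jaw -5.67 open 61.5 F [ 0.9  0.6 -2.5]
slide [-0.6 -0.6 18.3] rot [ 0.0016 -0.0008  0.0006]
```

View pics/b5.png

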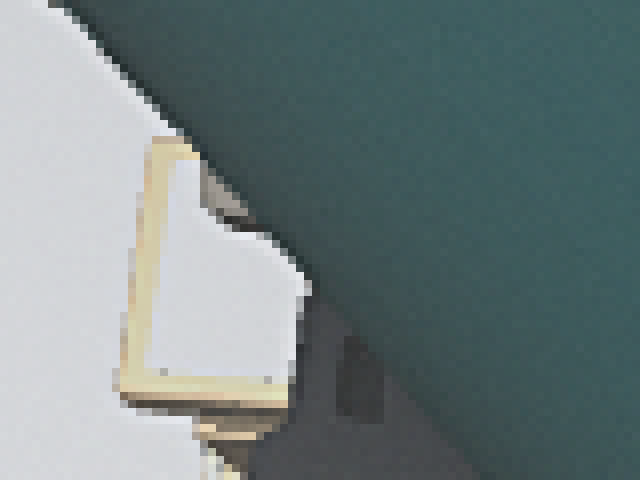

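View pics/b6.png

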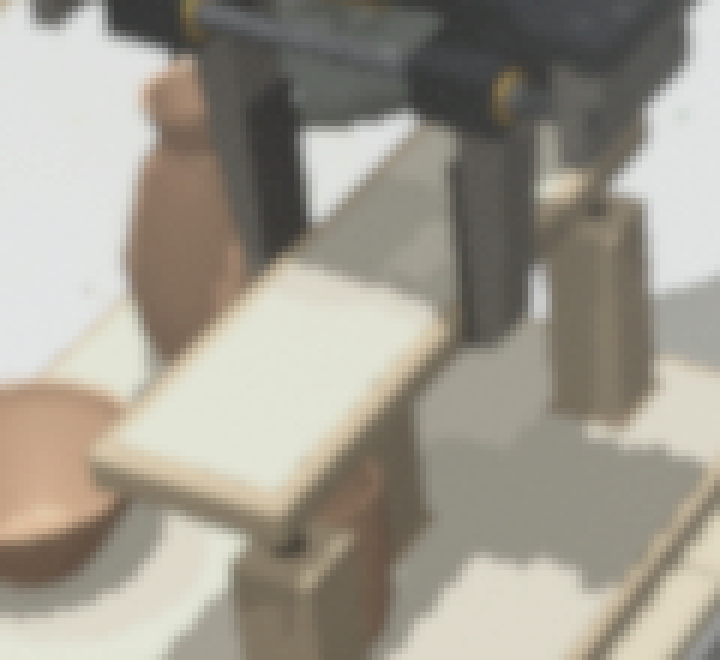

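```bash
python3 - <<'E'
from h import *
np.set_printoptions(precision=1,suppress=True)
c=cam("top");s=cam("side")
def P(k): return k[1]@np.hstack([k[2],k[3][:,None]])
C=np.array([619.7,237.5]);xa=np.array([.995,-.099]);ya=np.array([.099,.995])
for n,a,b,sg in(("far-left",(150,136),(92,460),1),("near-left",(119,393),(292,505),-1)):
    a=np.array(a)/8+95-.5;b=np.array(b)/6+[120,160]-.5
    X=cv2.triangulatePoints(P(c),P(s),a,b).ravel();X=X[:3]/X[3]
    e=np.r_[C+105*ya+sg*31*xa,162.6]
    print(n,"tri",X,"cast",cast(c,*a,162.6),"expect",e,proj(c,X)-a)
E
```

```text
far-left tri [659.9 338.4 160.3] cast [659.8 337.8 162.6] expect [660.9 338.9 162.6] [0.1 0.4]
near-left tri [598.2 342.1 164.5] cast [599.5 342.9 162.6] expect [599.2 345.  162.6] [0.1 0.4]
```

Both corners agree within about 1–2 mm and the shelf is level. I'll lower onto the posts slowly.

step_arm(claw=[55, 55, 55, 55, 55, 55, 55, 55], slide=[[0, -0.5, 5], [0, -0.5, 10], [0, -0.5, 14], [0, -0.5, 16], [0, -0.5, 17], [0, -0.5, 17.5], [0, -0.5, 17.5], [0, -0.5, 17.5]], delta_rot=[[0.0015, -0.0008, 0], [0.0015, -0.0008, 0], [0.0015, -0.0008, 0], [0.0015, -0.0008, 0], [0.0015, -0.0008, 0], [0.0015, -0.0008, 0], [0.0015, -0.0008, 0], [0.0015, -0.0008, 0]])

```text
clock: 33.22
eef_pos: [619.2, 237.5, 133.8]
ee_rot: [[0.099, 0.995, 0.0], [0.995, -0.099, -0.0], [-0.0, 0.0, -1.0]]
wrist_force: [-0.8, -0.7, -2.7]
opening: 61.7
```

```bash
python3 plan.py 619.2 237.2 132.5 -5.7
```

```text
t 33.23 pos [619.2 237.5 133.8] jaw -5.67 open 61.7 F [-0.8 -0.7 -2.7]
slide [-0.3  0.1  1.3] rot [0.0001 0.0001 0.0006]
```

step_arm(claw=[55, 55, 55, 55, 55], slide=[[0, 0, 0.5], [0, 0, 1.0], [0, 0, 1.3], [0, 0, 1.5], [0, 0, 1.5]], delta_rot=[[0, 0, 0], [0, 0, 0], [0, 0, 0], [0, 0, 0], [0, 0, 0]])

```text
clock: 33.85
eef_pos: [619.2, 237.6, 132.7]
ee_rot: [[0.099, 0.995, 0.0], [0.995, -0.099, -0.0], [-0.0, 0.0, -1.0]]
wrist_force: [-0.6, -0.2, 0.7]
opening: 61.4
```

Contact. I'll check the picture before releasing.

step_arm(claw=[55, 55, 55], slide=[[0, 0, 0.4], [0, 0, 0.5], [0, 0, 0.5]], delta_rot=[[0, 0, 0], [0, 0, 0], [0, 0, 0]])

```text
clock: 34.22
eef_pos: [619.3, 237.6, 132.7]
ee_rot: [[0.099, 0.995, 0.001], [0.995, -0.099, -0.0], [-0.0, 0.001, -1.0]]
wrist_force: [-3.0, -2.4, 5.0]
opening: 61.7
```

```bash
python3 - <<'E'
from h import *
s=cam("side");crop(s[0],110,150,250,290,4,"b7.png",1.2)
E
```

```text
(no output)
```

View pics/b7.png

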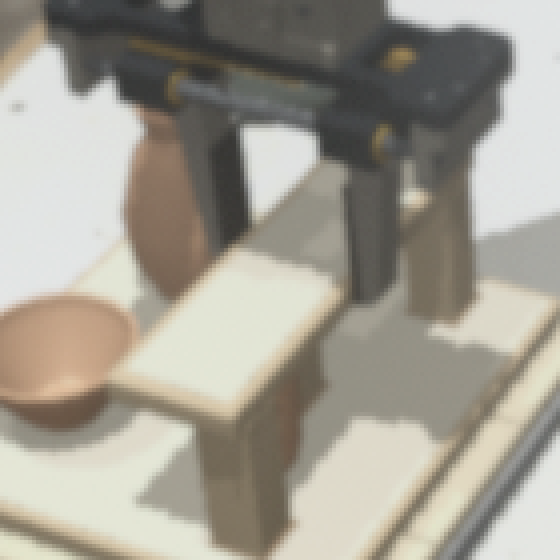

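The shelf rests on the posts: the left post is under its end at crop (245,470), the right post at (440,240). I'll open and rise.

step_arm(claw=[64, 68, 74, 80, 80, 80, 80, 80, 80, 80, 80, 80], slide=[[0, 0, 0], [0, 0, 0], [0, 0, 0], [0, 0, 0], [0, 0, 0], [0, 0, -5], [0, 0, -15], [0, 0, -35], [0, 0, -70], [0, 0, -110], [0, 0, -140], [0, 0, -140]], delta_rot=[[0, 0, 0], [0, 0, 0], [0, 0, 0], [0, 0, 0], [0, 0, 0], [0, 0, 0], [0, 0, 0], [0, 0, 0], [0, 0, 0], [0, 0, 0], [0, 0, 0], [0, 0, 0]])

```text
clock: 35.78
eef_pos: [620.5, 238.8, 277.2]
ee_rot: [[0.099, 0.995, 0.007], [0.995, -0.099, 0.002], [0.003, 0.007, -1.0]]
wrist_force: [-0.3, 0.7, 0.1]
opening: 80.2
```

```bash
python3 plan.py 500 -150 270 -5.7
```

```text
t 35.77 pos [620.5 238.8 277.2] jaw -5.67 open 80.2 F [-0.3  0.7  0.1]
slide [-398.8  -81.6    5.4] rot [ 0.0069 -0.003   0.0006]
```

step_arm(claw=[80, 80, 80, 80, 80, 80, 80, 80, 80, 80, 80, 80], slide=[[-30, -6, 0], [-70, -14, 0], [-120, -24, 0], [-170, -34, 0], [-220, -45, 0], [-270, -55, 0], [-320, -65, 0], [-370, -75, 0], [-400, -81, 0], [-400, -81, 0], [-400, -81, 0], [-400, -81, 0]], delta_rot=[[0, 0, 0], [0, 0, 0], [0, 0, 0], [0, 0, 0], [0, 0, 0], [0, 0, 0], [0, 0, 0], [0, 0, 0], [0, 0, 0], [0, 0, 0], [0, 0, 0], [0, 0, 0]])

```text
clock: 37.28
eef_pos: [500.8, -149.7, 275.4]
ee_rot: [[0.096, 0.995, 0.007], [0.995, -0.096, 0.003], [0.004, 0.007, -1.0]]
wrist_force: [0.2, 1.0, 0.1]
opening: 80.0
```

```bash
python3 - <<'E'
from meas import *
np.set_printoptions(precision=1,suppress=True)
c=cam("top");crop(c[0],80,50,280,200,4,"f1.png",1.8)
s=cam("side");crop(s[0],60,150,260,300,4,"f2.png",1.2)
cv2.imwrite("pics/f3.png",s[0][...,::-1])
E
```

```text
(no output)
```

View pics/f1.png

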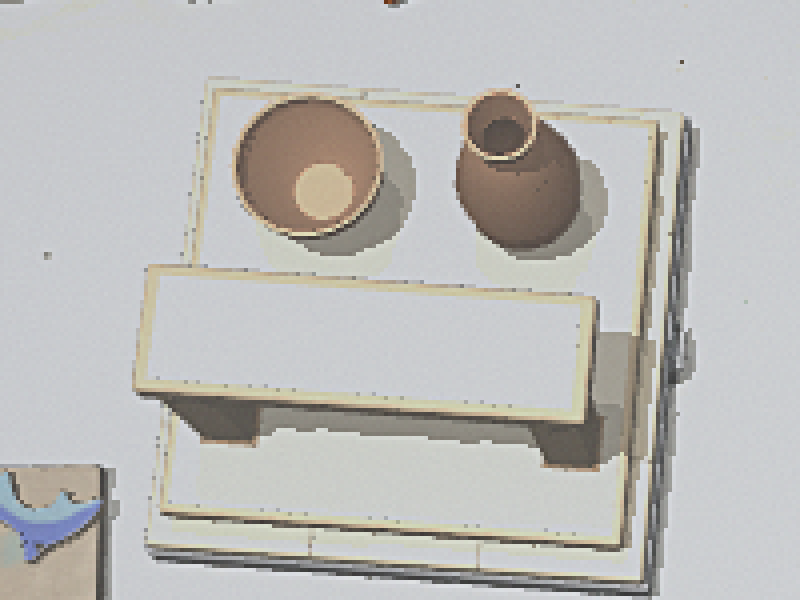

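View pics/f2.png

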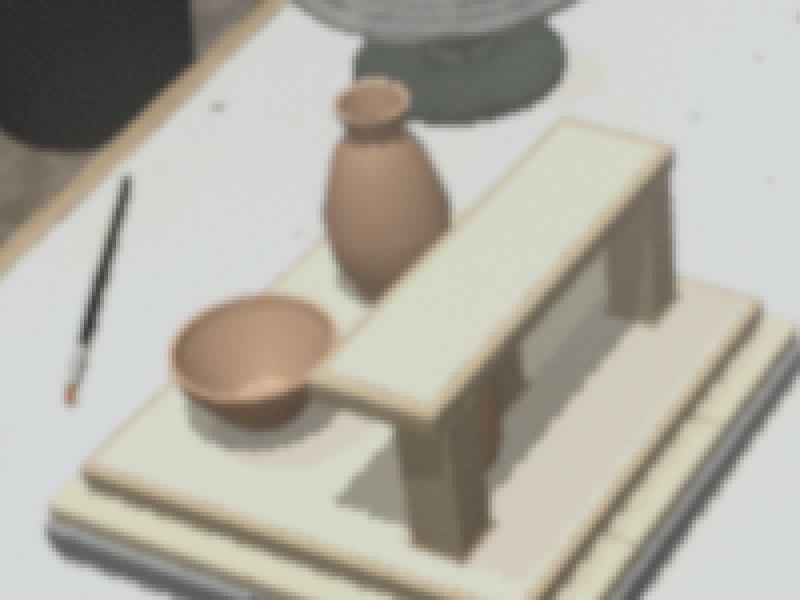

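View pics/f3.png

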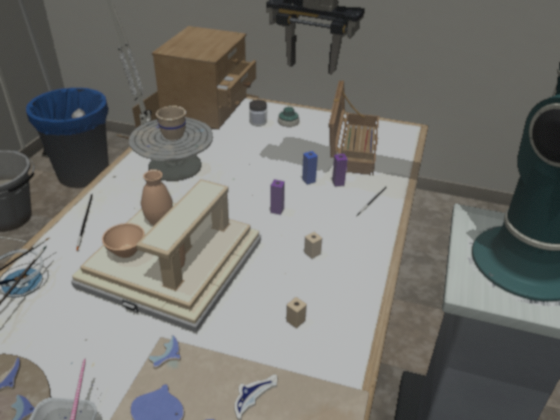

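Everything stands: the half shelf lies across the posts with the wash up, and the short posts are still at (313,243) and (297,312). One last measurement of the shelf's corners.

```bash
python3 - <<'E'
from h import *
np.set_printoptions(precision=1,suppress=True)
c=cam("top");s=cam("side")
def P(k): return k[1]@np.hstack([k[2],k[3][:,None]])
A=[(148,266),(597,298),(584,421),(134,389)]; B=[(308,380),(565,117),(672,150),(435,412)]
W=[]
for a,b in zip(A,B):
    a=np.array(a)/4+[80,50]-.5;b=np.array(b)/4+[60,150]-.5
    X=cv2.triangulatePoints(P(c),P(s),a,b).ravel();X=X[:3]/X[3];w=cast(c,*a,144);W.append(w);print("tri",X,"cast",w)
W=np.array(W);m=W.mean(0);d=(W[0]+W[3]-W[1]-W[2])/2
print("centre",m,"target 619.1 237.0; len",np.linalg.norm(d),"yaw y-axis",np.degrees(np.arctan2(d[1],d[0])),"want 84.3")
st=read_state();print(st["clock"],st["dq"].round(2))
E
```

```text
tri [658.9 338.5 142.4] cast [658.  337.9 144. ]
tri [638.8 130.2 142.5] cast [638. 130. 144.]
tri [580.8 136.8 140.7] cast [579.4 136.4 144. ]
tri [599.2 342.3 145.2] cast [599.1 342.6 144. ]
centre [618.6 236.7 144. ] target 619.1 237.0; len 208.00804383990004 yaw y-axis 84.53718305924961 want 84.3
37.475 [ 0.2  0.1  0.1 -0.  -0.  -0.1  0. ]
```

```bash
python3 -c "
from bench import *
print(hand_in())"
```

```text
the job is handed in; nothing more can be done
None
```

I stood the three tall posts on the right, middle and left patches in that order, then laid the half shelf across them washed side up. I handed the job in at about 37.5 s, with the arm clear of everything.

- **Posts:** each measured within about 0.6 mm of its patch centre in the top view.
- **Half shelf position:** its centre measured (618.6, 236.7) against a target of (619.1, 237.0). Its length lies at 84.5°, where the row of patches runs at 84.3°.
- **Half shelf level:** the corner heights came out between 140.7 and 145.2 mm, where the top should be at 144 mm. That scatter fits my corner picking and the camera calibration, and the side picture shows it level.
- **Left alone:** the short posts look unmoved in the last side picture. The beaker had not moved in the top view after the middle post was placed. It is still upright under the half shelf, but mostly hidden, so I did not re-measure it at the end.

No check failed. The highest wrist force I read was about 6 N.

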